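# Unstack the vacuum fittings onto their stands

## Task

The vacuum fittings left in one pile have to go back on their storage stands: take the pile apart from the top, one part at a time, and set each part flat, the same way up as it lies now, centred on the stand whose round seat matches it in size (tube stub on the smallest seat, plain blank flange on the next, centring ring over the spigot of the third, hinged clamp on the largest). Leave the pocket torch where it lies.

Things in the scene. Friction and masses are not known exactly. Their poses are not given: they have to be found in the camera images.
- stub: Small metal tube stub, the top part of the pile: a round flange 30 mm across and 3 mm thick at its foot, a short cone (up to 7 mm height), then an upright tube 20 mm across; 30 mm high in all. Grip it across the tube. Starts flange down on the blank flange. Origin: centre of its flange's underside; its z axis runs up the tube. About 40 g.
- blank: Plain round blank flange, solid metal disc 10 mm high: its upright rim, 40 mm across, runs from 4 to 10 mm height, below it a cone narrows to 32 mm at the underside. Grip it by the rim; lies under the stub, on the centring ring. Origin: centre of its underside; its z axis is its axis, up. About 50 g.
- ring: Centring ring: metal ring with a dark rubber ring round it, 53 mm across outside, 8 mm high (the rubber from 1 to 7 mm height), bore 25 mm; lies under the blank flange, on the clamp. Origin: centre of its underside; z axis up. About 40 g.
- clamp: Hinged metal pipe clamp with a wing nut, lowest part of the pile, lying flat on the desk: a round band 16 mm high, 69 x 79 mm over all. It is solid to the touch over x -30 to 30 mm, y -27 to 35 mm (no hole); the wing nut (which does not move) sticks out to y = -39 mm between x = 11 and 24 mm. Grip it across its x axis (60 mm wide), at about y = +4 mm. Origin: on its underside; z up. About 110 g.
- clamp_mid (a point): The middle of the clamp's band, on its underside, 4 mm along the clamp's y axis from its origin; same axes. This point is to lie over the middle of its stand.
- stand_30: Fixed storage stand of plastic: a square grey foot 84 x 84 x 8 mm with four small screw heads carries a raised round white seat, its flat top 20 mm above the desk. The smallest seat, 32 mm across, flat: for the tube stub. Origin: centre of its underside, on the desk; z up. The stands change places from start to start.
- stand_40: Fixed storage stand of plastic: a square grey foot 84 x 84 x 8 mm with four small screw heads carries a raised round white seat, its flat top 20 mm above the desk. The second smallest seat, 42 mm across, flat: for the blank flange. Origin: centre of its underside, on the desk; z up. The stands change places from start to start.
- stand_53: Fixed storage stand of plastic: a square grey foot 84 x 84 x 8 mm with four small screw heads carries a raised round white seat, its flat top 20 mm above the desk. The third seat, 55 mm across, with a spigot 14 mm across (tapering to 8 mm) standing 6 mm above its middle: for the centring ring, whose bore goes over the spigot so that the ring lies flat on the seat. Origin: centre of its underside, on the desk; z up. The stands change places from start to start.
- stand_clamp: Fixed storage stand of plastic: a square grey foot 84 x 84 x 8 mm with four small screw heads carries a raised round white seat, its flat top 20 mm above the desk. The largest seat, 74 mm across, flat: for the clamp, turned any way. Origin: centre of its underside, on the desk; z up. The stands change places from start to start.
- torch: Black pocket torch, 27 x 96 x 27 mm, lying on the desk; to be left alone. Origin: centre of its underside.
There are look-alikes about, which are no part of the job. Leave any green or yellow look-alike of the clamp alone.

How it is judged:
On the way, in this order (a step that is already met when the one before it is completed fails the run):
1. the tube stub stands on the smallest seat (horizontal distance between stub and stand_30 below 0.01 m and z of stub in the frame of stand_30 between 0.017 and 0.023 m and angle between stub's own z axis and vertical below 0.1 rad and linear speed of stub below 0.02 m/s and contact force between the fingers and stub below 0.05 N), for 0.2 s.
2. the blank flange lies on the second seat (horizontal distance between blank and stand_40 below 0.01 m and z of blank in the frame of stand_40 between 0.017 and 0.023 m and angle between blank's own z axis and vertical below 0.1 rad and linear speed of blank below 0.02 m/s and contact force between the fingers and blank below 0.05 N), for 0.2 s.
3. the centring ring lies over the spigot, flat on the third seat (horizontal distance between ring and stand_53 below 0.008 m and z of ring in the frame of stand_53 between 0.017 and 0.023 m and angle between ring's own z axis and vertical below 0.1 rad and linear speed of ring below 0.02 m/s and contact force between the fingers and ring below 0.05 N), for 0.2 s.
4. the clamp lies on the largest seat (horizontal distance between clamp_mid and stand_clamp below 0.012 m and z of clamp_mid in the frame of stand_clamp between 0.017 and 0.023 m and angle between clamp_mid's own z axis and vertical below 0.1 rad and linear speed of clamp below 0.02 m/s and contact force between the fingers and clamp below 0.05 N), for 0.2 s.
At the end, for the whole second after the job is handed in: Stub and blank flange within 10 mm, centring ring within 8 mm of the middle of their own stand's seat, flat and right way up, and the middle of the clamp within 12 mm of the middle of its stand; heights within 3 mm of the seat, tilt under 0.1 rad, all released and at rest (all of step 1 and all of step 2 and all of step 3 and all of step 4); the robot touches nothing.
It fails at once if the torch moved by more than 25 mm (distance of torch from where it was at the start of the episode above 0.025 m).
It also fails if it takes over 99 s, if anything falls off the work surface, if the arm or the gripper's body presses on something with over 40 N, if the wrist force passes 120 N, or if a joint passes its speed limit or range.

## Robot

A 6-joint arm with a two-finger parallel gripper is mounted at the origin on a cart in front of the work surface, level with it; the furniture and walls round the work are solid. World frame = base frame: x ahead of the robot, y to its left, z up, the work surface at z = 0. Lengths are in m, angles in rad, forces in N, time in s.
With the tool pointing down it reaches from about 0.35 to 0.725 m from the base axis. Payload 4.3 kg.
Tool frame: the origin (TCP) lies at the very end of the fingers, on their centre line; the grasp point (between the pads) lies manip.grip_depth behind it (manip.grip_depth is the distance from the TCP to the grasp point, in m); z points along the fingers, y is the line along which they close (so a half turn about z gives the same grasp; the last joint's range is limited). The gripper opens to 85 mm and grips with 20 to 120 N. Pads are 22 mm wide; open, the fingers measure 114 mm over their backs; the gripper's body (76 mm by 85 mm) begins 54 mm behind the grasp point. The pads swing forward as they close: fully open they stand 13 mm farther back than shut.
Start: joints at [1.134, 0.377, 0.081, 1.274, 0, 1.46], TCP at [0.185, 0.545, 0.231] pointing down, gripper open.
Joint ranges: [-2.72, 2.72], [-0.84, 1.66], [-1.02, 1.22], [-1.77, 2.12], [-1.37, 1.28], [-3.14, 3.14]. Speed limits (rad/s): [2.57, 2.57, 3.14, 3.14, 3.14, 3.14].

## Interface

Orientations are given as a unit quaternion [x, y, z, w].
In Python, from cell import manip, cams gives the robot as it stands. The module is installed in compiled form; this text tells all that it offers.
- The arm moves only by the tool servo_tool, never from a script. Its argument "commands" is a list of rows, each a list of 4 numbers: the shift along the tool's x, y, z scaled (see below), then the turn about the tool's z scaled (see below). In form: [[tx, ty, tz, yaw], ...]. A call has exactly 8 rows; each row is the pose to reach, as a shift and turn from the pose commanded when the call began, along the tool's axes at that moment; what a row does not reach only later rows make up. The controller multiplies each number of a shift by 40 cm and each number of a turn by pi/4 rad. A row lasts 1/8 s, in which the tool goes at most 62.5 mm and 10.7 degrees, less where a joint would pass 70% of its speed; a pose out of reach is approached as far as the arm can. A call with a number of a shift or a turn outside -1 to 1 is refused whole. A call with a gripper value outside its range is refused whole. "grip" is the closure, from -1 (fully open) to 1 (shut), so that 0 is half open, set as the call begins (left out, the last holds). The fingers move at their own pace and stop on an object; "grip_force" is the grip in N (left out, the last holds). Time passes only in rows, so rows that repeat a pose let the fingers close, or fill a call up. It gives the time, the measured TCP pose, the force, the opening and the grip force at its end, in the units of the state.
- manip.get_state(): the state, without advancing time (a new reading comes with each control period).
- cams.camera(name): name is "scene" or "side" or "wrist"; returns a dict with "color" (420x560x3 uint8, red, green, blue), "fx", "fy", "cx", "cy" (pixels), "world_to_cam" (4x4, takes a point from world to camera coordinates). Camera axes: x right, y up, looking along -z (the intrinsics and any distortion apply to the point x, -y, -z); pixel columns grow to the right and rows downward; lengths in m; the calibration is good to about 2 mm. A picture is of the moment at which its call begins. There is no depth.
- manip.hand_in(): hands the job in; it is judged then, once.
The state is a dict: "t": time; "qpos": joint angles; "joint_velocities": joint speeds; "joint_torque": joint torques, N m; "eef_pos": TCP position; "tool_rot": TCP orientation; "wrist_force": force on the tool from outside, world axes, zero at the start; "wrist_torque": the same for the moment, N m; "finger_gap": finger opening in m; "finger_force": force on a finger pad.
Only numpy, scipy, OpenCV 4.12 (cv2) and the standard library are available. Lean on these libraries where they do the work, as an engineer would, in place of code of your own. Each camera call takes 0.05 s, during which the arm holds its last target. There are 200 camera calls.

## Working session

There is one attempt and no reset: what is moved stays moved. The work goes in short steps, Python scripts to look and compute and a tool call to move; the robot and the scene stay as the last step left them, time stands still between calls to the robot, and variables do not carry over. Pictures are saved under pics/ and viewed, at most 14 in all, crops included, and the job is handed in when it is done.

Besides the shell and the picture viewer there is one more tool, called after "Emit:" by a JSON object that holds its "method" and its "body", one argument or row to a line. servo_tool: Moves the arm, as the interface text tells. Its arguments: {"type":"object","properties":{"commands":{"type":"array","items":{"type":"array","items":{"type":"number"}}},"grip":{"type":"number"},"grip_force":{"type":"number"}},"required":["commands"]}

```bash
mkdir -p pics
cat > h.py <<'E'
import numpy as np,cv2
from cell import manip,cams
from scipy.spatial.transform import Rotation as R
def shot(n,f):
    c=cams.camera(n); cv2.imwrite(f'pics/{f}.png',c['color'][:,:,::-1]); np.save(f'pics/{f}.npy',c,allow_pickle=True); return c
def load(f): return np.load(f'pics/{f}.npy',allow_pickle=True).item()
def ray(c,u,v):
    T=np.linalg.inv(c['world_to_cam']); d=T[:3,:3]@np.array([(u-c['cx'])/c['fx'],-(v-c['cy'])/c['fy'],-1]); return T[:3,3],d
def onz(c,u,v,z):
    o,d=ray(c,u,v); return o+d*(z-o[2])/d[2]
def proj(c,p):
    q=c['world_to_cam']@np.append(p,1); return np.array([c['cx']+c['fx']*q[0]/-q[2],c['cy']-c['fy']*q[1]/-q[2]])
E
python3 - <<'E'
from h import *
for n in ['scene','side','wrist']:
    c=shot(n,n+'0'); print(n,[k for k in c],c['fx'],c['cx'],c['cy'],np.linalg.inv(c['world_to_cam']).round(3).tolist())
s=manip.get_state();print(s);print(manip.grip_depth)
E
```

```text
scene ['color', 'fx', 'fy', 'cx', 'cy', 'world_to_cam'] 399.03021169141186 272.47183135368624 208.91640458455743 [[-0.911, 0.163, -0.378, 0.098], [-0.412, -0.358, 0.838, 1.002], [0.002, 0.919, 0.393, 0.517], [0.0, 0.0, 0.0, 1.0]]
side ['color', 'fx', 'fy', 'cx', 'cy', 'world_to_cam'] 462.7106238249837 271.7038159296069 206.01295577746978 [[0.993, 0.038, -0.112, 0.393], [-0.116, 0.507, -0.854, -1.024], [0.024, 0.861, 0.508, 0.704], [0.0, 0.0, 0.0, 1.0]]
wrist ['color', 'fx', 'fy', 'cx', 'cy', 'world_to_cam'] 312.5042934766818 277.15394460230425 210.35084564307033 [[0.322, -0.9, -0.294, 0.11], [0.947, 0.305, 0.102, 0.57], [-0.002, -0.311, 0.95, 0.374], [0.0, 0.0, 0.0, 1.0]]
{'t': 0.15, 'qpos': array([1.13372937e+00, 3.77898994e-01, 7.99573147e-02, 1.27439108e+00,
       1.22957132e-06, 1.46049588e+00]), 'joint_velocities': array([-0.00179853, -0.00084797,  0.00291301,  0.00080593, -0.00104376,
        0.00234417]), 'joint_torque': array([ 7.91034308e-04, -4.64034390e+01,  2.70171511e+01,  1.38997607e-02,
       -9.79000561e-05,  6.97717244e-07]), 'eef_pos': array([0.18435206, 0.54413308, 0.23058287]), 'tool_rot': array([ 1.62657279e-01,  9.86682329e-01, -7.39459432e-04, -2.08225562e-04]), 'wrist_force': array([-0.24182216,  0.21372171, -0.74330618]), 'wrist_torque': array([-0.03933107, -0.00953165,  0.0160748 ]), 'finger_force': 0.0, 'finger_gap': 0.0853209853210939}
0.0187
```

View pics/scene0.png

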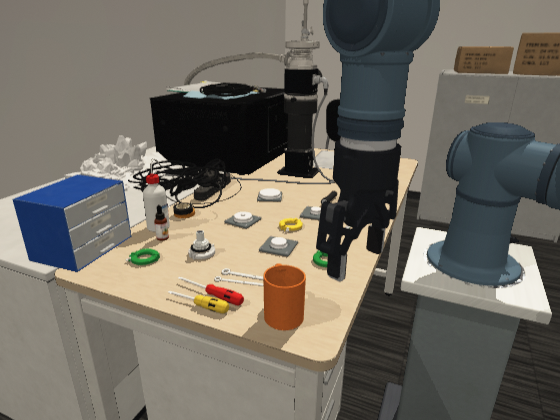

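View pics/side0.png

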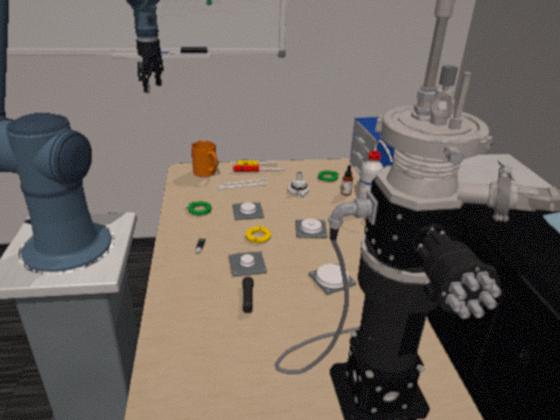

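View pics/wrist0.png

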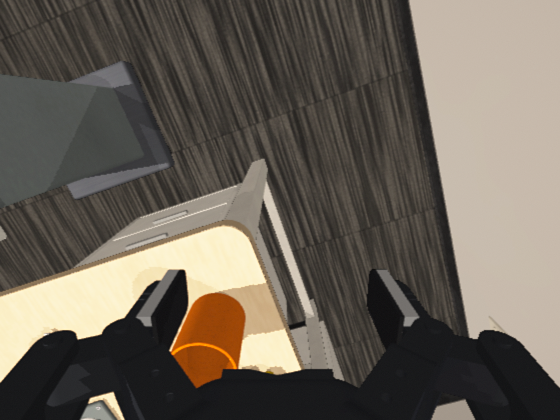

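The scene view shows the pile at (202,245), and the side view shows it at (298,187). In the side view the four stands are at (248,209), (311,227), (247,261) and (332,276), and the torch is at (248,295). The green and yellow clamps are decoys.

Run:
```python
from h import *
def blobs(f,boxes,zs=0.02):
    c=load(f); im=c['color'].astype(int)
    for (u0,v0,u1,v1) in boxes:
        s=im[v0:v1,u0:u1]; m=((s.min(2)>165)&(s.max(2)-s.min(2)<35)).astype(np.uint8)
        n,l,st,ce=cv2.connectedComponentsWithStats(m)
        k=1+np.argmax(st[1:,4]); u=ce[k]+[u0,v0]
        vv,uu=np.where(l==k); P=np.array([onz(c,a+u0,b+v0,zs) for a,b in zip(uu,vv)])
        print(f,u.round(1),st[k],onz(c,*u,zs).round(3),'ext',np.ptp(P,axis=0)[:2].round(3),'mid',((P.max(0)+P.min(0))/2).round(3))
blobs('side0',[(230,200,268,222),(292,215,330,240),(226,248,268,276),(305,258,356,294)])
blobs('scene0',[(225,205,262,230),(260,232,300,258),(255,185,285,205),(300,203,330,222)])
c=load('side0');s=load('scene0')
print('pile top',onz(c,298,175,0.06),onz(s,200,234,.06),'base',onz(c,298,192,0.01),onz(s,202,250,.01))
print('torch',onz(c,248,295,.013), proj(s,onz(c,248,295,.013)))
b=cv2.resize(c['color'][165:305,190:370][:,:,::-1],None,fx=4,fy=4,interpolation=cv2.INTER_CUBIC)
cv2.imwrite('pics/s0c.png',b)
```

```text
side0 [247.5 206.5] [12  3 13 10 77] [0.473 0.13  0.02 ] ext [0.035 0.052] mid [0.475 0.125 0.02 ]
side0 [311.1 223.8] [ 10   4  19  11 154] [0.64  0.024 0.02 ] ext [0.049 0.052] mid [0.641 0.023 0.02 ]
side0 [246.8 258.4] [16  7 11  8 69] [ 0.454 -0.118  0.02 ] ext [0.025 0.029] mid [ 0.454 -0.118  0.02 ]
side0 [330.  273.5] [ 13   6  24  20 382] [ 0.644 -0.193  0.02 ] ext [0.056 0.071] mid [ 0.643 -0.192  0.02 ]
scene0 [242.5 215.2] [  9   7  18   8 106] [0.639 0.026 0.02 ] ext [0.052 0.056] mid [0.638 0.026 0.02 ]
scene0 [278.4 240.6] [11  5 16  8 98] [0.472 0.133 0.02 ] ext [0.038 0.043] mid [0.472 0.133 0.02 ]
scene0 [269.5 192.1] [  5   4  20   8 128] [ 0.647 -0.188  0.02 ] ext [0.071 0.074] mid [ 0.648 -0.19   0.02 ]
scene0 [315.5 208.5] [11  4 10  4 36] [ 0.453 -0.116  0.02 ] ext [0.029 0.032] mid [ 0.453 -0.116  0.02 ]
pile top [0.63844072 0.2423949  0.06      ] [0.63731165 0.25268836 0.06      ] base [0.63801501 0.22380801 0.01      ] [0.63967    0.24613005 0.01      ]
torch [ 0.44780006 -0.24236792  0.013     ] [328.53213464 197.5052119 ]
```

View pics/s0c.png

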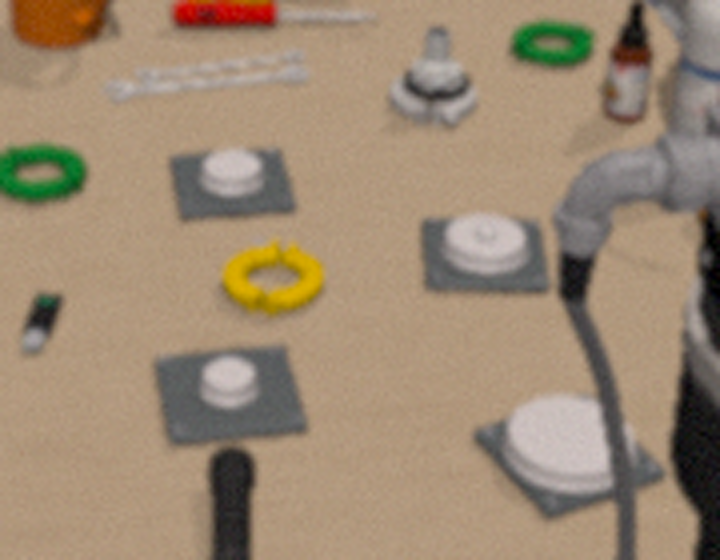

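Emit:
{"method": "servo_tool", "body": {
  "commands": [
    [-0.12, -0.04, 0, -0.06],
    [-0.26, -0.08, 0, -0.12],
    [-0.4, -0.12, 0, -0.18],
    [-0.55, -0.16, 0, -0.24],
    [-0.7, -0.21, 0, -0.3],
    [-0.85, -0.25, 0, -0.36],
    [-1, -0.3, 0, -0.416],
    [-1, -0.3, 0, -0.416]
  ],
  "grip": -0.2
}}

```text
t: 1.15
eef_pos: [0.528, 0.2994, 0.2303]
tool_rot: [0.003, 1.0, -0.0, 0.0]
wrist_force: [-0.4, 0.9, -0.8]
finger_gap: 0.0514
finger_force: 0.0
```

Emit:
{"method": "servo_tool", "body": {
  "commands": [
    [-0.05, -0.03, 0, 0],
    [-0.1, -0.07, 0, 0],
    [-0.15, -0.1, 0, 0],
    [-0.19, -0.13, 0, 0],
    [-0.19, -0.13, 0, 0],
    [-0.19, -0.13, 0, 0],
    [-0.19, -0.13, 0, 0],
    [-0.19, -0.13, 0, 0]
  ]
}}

```text
t: 2.15
eef_pos: [0.6004, 0.2511, 0.2315]
tool_rot: [-0.0, 1.0, 0.0, 0.0]
wrist_force: [-0.6, 0.4, 0.4]
finger_gap: 0.0512
finger_force: 0.0
```

Run:
```python
from h import *
c=shot('wrist','w1'); s=manip.get_state(); print(s['eef_pos'],s['tool_rot'])
p=proj(c,[.638,.247,.064]);print(p, proj(c,s['eef_pos']))
a=load('side0');b=load('scene0')
print('hose?', proj(b,onz(a,340,265,.2)),proj(b,onz(a,340,265,.1)),proj(b,onz(a,340,265,.3)),onz(a,340,265,.2),onz(a,340,265,.3))
```

```text
[0.60049351 0.25097359 0.23150643] [-3.32182540e-04  9.99999940e-01  7.56573838e-05  6.44321609e-05]
[272.92092388 223.37917023] [276.19678996 269.2999042 ]
hose? [303.24415642 131.07427097] [279.30551652 164.64569531] [325.60383717  99.71717076] [ 0.60110387 -0.38952216  0.2       ] [ 0.55976435 -0.51538212  0.3       ]
```

View pics/w1.png

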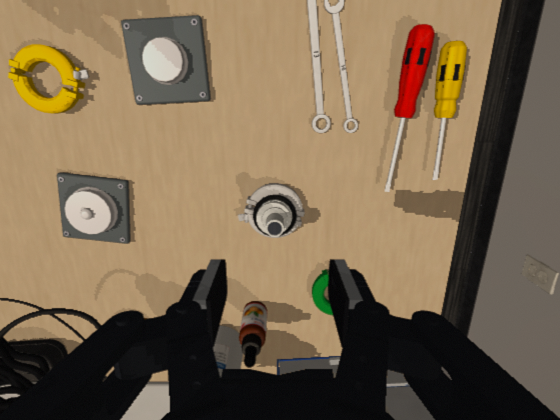

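The wrist view shows the tube's dark mouth at about (275,227), stand_40 at (164,60) and stand_53 at (90,211). The hose is well clear of the work.

Run:
```python
from h import *
c=load('w1'); g=cv2.cvtColor(c['color'],cv2.COLOR_RGB2GRAY)
b=cv2.resize(c['color'][170:250,230:320][:,:,::-1],None,fx=6,fy=6,interpolation=cv2.INTER_CUBIC);cv2.imwrite('pics/w1c.png',b)
im=c['color'].astype(int)
for (u0,v0,u1,v1),d in [((130,25,200,95),.042),((65,180,128,242),.055)]:
    s=im[v0:v1,u0:u1]; m=((s.min(2)>190)&(np.ptp(s,axis=2)<45)).astype(np.uint8)
    k=max(cv2.findContours(m,0,2)[0],key=cv2.contourArea)
    e=cv2.fitEllipse(k); u=np.array(e[0])+[u0,v0]; h=max(e[1])/2
    print(u,e[1],onz(c,*u,.02), np.linalg.norm(onz(c,*u,.02)-onz(c,u[0]+2*h,u[1],.02)))
```

```text
[158.33100891  63.71486282] (23.15580177307129, 46.317413330078125) [0.47791754 0.12829012 0.02      ] 0.04801158750993334
[ 80.79501724 198.76046944] (11.77477741241455, 33.149940490722656) [0.62349641 0.01945987 0.02      ] 0.03917102078795086
```

View pics/w1c.png

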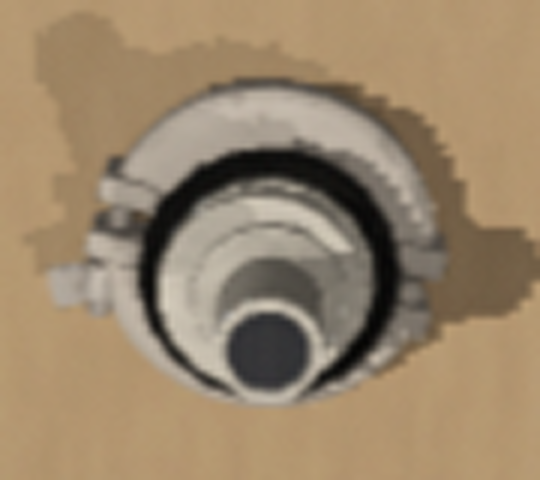

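The crop puts the tube mouth centre at (268,350), which is full-frame (274.7,228.3). The rubber ring is centred near crop (270,272). The wing nut points left, so clamp −y is about world −y.

Run:
```python
from h import *
c=load('w1'); f=lambda a,b,z: onz(c,230+(a-2.5)/6,170+(b-2.5)/6,z).round(4)
print('top',f(268,350,.064),'dia',f(219,350,.064)-f(318,350,.064))
print('ring',f(270,272,.023), f(140,275,.02)-f(402,275,.02),'rim', f(160,280,.034)-f(376,280,.034),f(268,280,.034))
print('nut',f(65,285,.008),'hinge',f(435,280,.008))
```

```text
top [0.6432 0.2484 0.064 ] dia [ 0.     -0.0176  0.    ]
ring [0.6426 0.2484 0.023 ] [ 0.     -0.0525  0.    ] rim [ 1.00e-04 -4.17e-02  0.00e+00] [0.6404 0.2481 0.034 ]
nut [0.6506 0.2058 0.008 ] hinge [0.6495 0.2825 0.008 ]
```

Emit:
{"method": "servo_tool", "body": {
  "commands": [
    [-0.05, -0.003, 0.05, 0],
    [-0.106, -0.006, 0.15, 0],
    [-0.106, -0.006, 0.25, 0],
    [-0.106, -0.006, 0.35, 0],
    [-0.106, -0.006, 0.43, 0],
    [-0.106, -0.006, 0.466, 0],
    [-0.106, -0.006, 0.466, 0],
    [-0.106, -0.006, 0.466, 0]
  ]
}}

```text
t: 3.2
eef_pos: [0.6446, 0.2486, 0.0468]
tool_rot: [0.0, 1.0, 0.0, 0.001]
wrist_force: [-0.2, -0.6, 0.5]
finger_gap: 0.0513
finger_force: 0.0
```

Emit:
{"method": "servo_tool", "body": {
  "commands": [
    [0, 0, 0, 0],
    [0, 0, 0, 0],
    [0, 0, 0, 0],
    [0, 0, 0, 0],
    [0, 0, 0, 0],
    [0, 0, 0, 0],
    [0, 0, 0, 0],
    [0, 0, 0, 0]
  ],
  "grip": 1,
  "grip_force": 30
}}

```text
t: 4.2
eef_pos: [0.6442, 0.2484, 0.0463]
tool_rot: [0.0, 1.0, 0.0, 0.001]
wrist_force: [-0.8, -0.3, 6.0]
finger_gap: 0.0185
finger_force: 29.3
```

Emit:
{"method": "servo_tool", "body": {
  "commands": [
    [0, 0, -0.06, 0],
    [0, 0, -0.15, 0],
    [0.05, -0.1, -0.25, 0],
    [0.15, -0.24, -0.32, 0],
    [0.26, -0.38, -0.36, 0],
    [0.37, -0.52, -0.38, 0],
    [0.48, -0.65, -0.38, 0],
    [0.52, -0.75, -0.38, 0]
  ]
}}

```text
t: 5.2
eef_pos: [0.4416, -0.0389, 0.1967]
tool_rot: [-0.001, 1.0, -0.0, 0.0]
wrist_force: [0.4, -1.6, 0.6]
finger_gap: 0.018
finger_force: 29.4
```

Emit:
{"method": "servo_tool", "body": {
  "commands": [
    [0.02, -0.1, 0, 0],
    [0.03, -0.16, 0, 0],
    [0.03, -0.16, 0, 0],
    [0.03, -0.16, 0, 0],
    [0.03, -0.16, 0, 0],
    [0.03, -0.16, 0, 0],
    [0.03, -0.16, 0, 0],
    [0.03, -0.16, 0, 0]
  ]
}}

```text
t: 6.2
eef_pos: [0.4314, -0.1017, 0.1966]
tool_rot: [-0.0, 1.0, 0.0, 0.0]
wrist_force: [0.3, -0.8, -0.3]
finger_gap: 0.0183
finger_force: 29.4
```

Run:
```python
from h import *
c=shot('wrist','w2'); s=manip.get_state(); print(s['eef_pos'],s['finger_gap'],proj(c,[.453,-.117,.02]),proj(c,s['eef_pos']))
```

```text
[ 0.43136859 -0.10170344  0.19653771] 0.018130295289643036 [262.47590912 206.45685963] [276.25568016 269.06080332]
```

View pics/w2.png

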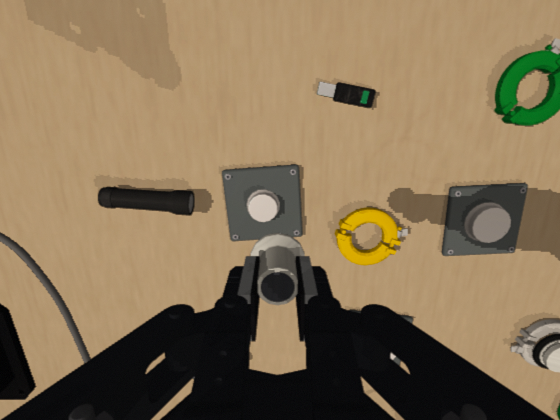

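The seat is at (263,206), as predicted, and the stub is held upright with its mouth at (279,288). The torch is 5 cm to the left of the foot.

```bash
cat >> h.py <<'E'
def seat(c,p,r,thr=150,z=.02):
    im=c['color'].astype(int); u0,v0=proj(c,p).astype(int)-r; s=im[v0:v0+2*r,u0:u0+2*r]
    m=((s.min(2)>thr)&(np.ptp(s,axis=2)<45)).astype(np.uint8)
    m=cv2.morphologyEx(m,cv2.MORPH_OPEN,np.ones((3,3)))
    k=cv2.convexHull(max(cv2.findContours(m,0,1)[0],key=cv2.contourArea)).reshape(-1,2)
    P=np.array([onz(c,a+u0,b+v0,z)[:2] for a,b in k]).astype(np.float32)
    (x,y),R_=cv2.minEnclosingCircle(P); print('seat',round(x,4),round(y,4),'dia',round(2*R_,4),'ext',np.ptp(P,axis=0),'mid',(P.max(0)+P.min(0))/2)
E
python3 - <<'E'
from h import *
c=load('w2'); seat(c,[.453,-.117,.02],25); seat(c,[.453,-.117,.02],25,175)
print(onz(c,279,288,.2142)); print(onz(c,263.5,204,.008))
E
```

```text
seat 0.4542 -0.1175 dia 0.0318 ext [0.02936834 0.03019041] mid [ 0.45493942 -0.11756857]
seat 0.4545 -0.1174 dia 0.0295 ext [0.02820867 0.02804013] mid [ 0.45435983 -0.11756576]
[ 0.43147358 -0.10038826  0.2142    ]
[ 0.45390863 -0.11641034  0.008     ]
```

Emit:
{"method": "servo_tool", "body": {
  "commands": [
    [-0.03, -0.02, 0.05, 0],
    [-0.0575, -0.04, 0.13, 0],
    [-0.0575, -0.04, 0.21, 0],
    [-0.0575, -0.04, 0.29, 0],
    [-0.0575, -0.04, 0.36, 0],
    [-0.0575, -0.04, 0.395, 0],
    [-0.0575, -0.04, 0.405, 0],
    [-0.0575, -0.04, 0.405, 0]
  ]
}}

```text
t: 7.25
eef_pos: [0.4549, -0.1181, 0.0351]
tool_rot: [0.0, 1.0, -0.0, 0.0]
wrist_force: [0.0, 0.1, -0.2]
finger_gap: 0.0178
finger_force: 29.4
```

Run:
```python
from h import *
c=shot('side','s1'); s=manip.get_state(); print(s['eef_pos'],s['wrist_force'])
w=shot('wrist','w3')
x=np.hstack([cv2.resize(c['color'][215:290,200:300],(480,360),interpolation=cv2.INTER_CUBIC)[:,:400],cv2.resize(w['color'][190:310,200:340],(400,360))])
cv2.imwrite('pics/s1c.png',x[:,:,::-1])
```

```text
[ 0.45515453 -0.11817369  0.03540649] [-0.19602296 -0.15382084 -0.01812454]
```

View pics/s1c.png

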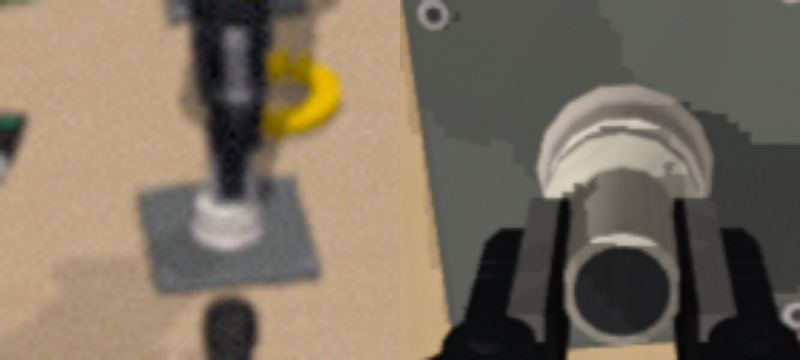

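The stub sits centred about 3 mm above the seat, so I'll lower it and release.

Emit:
{"method": "servo_tool", "body": {
  "commands": [
    [0, 0, 0.004, 0],
    [0, 0, 0.008, 0],
    [0, 0, 0.008, 0],
    [0, 0, 0.008, 0],
    [0, 0, 0.008, 0],
    [0, 0, 0.008, 0],
    [0, 0, 0.008, 0],
    [0, 0, 0.008, 0]
  ]
}}

```text
t: 8.35
eef_pos: [0.4549, -0.1181, 0.0323]
tool_rot: [0.0, 1.0, -0.0, 0.001]
wrist_force: [-0.8, 1.1, 5.9]
finger_gap: 0.0182
finger_force: 30.1
```

Emit:
{"method": "servo_tool", "body": {
  "commands": [
    [0, 0, 0, 0],
    [0, 0, 0, 0],
    [0, 0, 0, 0],
    [0, 0, 0, 0],
    [0, 0, -0.02, 0],
    [0, 0, -0.06, 0],
    [0, 0, -0.12, 0],
    [0, 0, -0.2, 0]
  ],
  "grip": 0
}}

```text
t: 9.35
eef_pos: [0.4537, -0.1176, 0.1121]
tool_rot: [0.0, 1.0, 0.0, -0.001]
wrist_force: [-0.4, 0.1, 0.4]
finger_gap: 0.043
finger_force: 0.0
```

Emit:
{"method": "servo_tool", "body": {
  "commands": [
    [0, 0.02, -0.1, 0],
    [-0.05, 0.1, -0.17, 0],
    [-0.11, 0.25, -0.195, 0],
    [-0.17, 0.4, -0.195, 0],
    [-0.23, 0.55, -0.195, 0],
    [-0.29, 0.7, -0.195, 0],
    [-0.35, 0.84, -0.195, 0],
    [-0.39, 0.92, -0.195, 0]
  ],
  "grip": -0.4
}}

```text
t: 10.35
eef_pos: [0.6108, 0.253, 0.1897]
tool_rot: [-0.001, 1.0, 0.0, 0.0]
wrist_force: [1.4, 0.1, 0.4]
finger_gap: 0.06
finger_force: 0.0
```

Emit:
{"method": "servo_tool", "body": {
  "commands": [
    [0, 0, 0, 0],
    [0, 0, 0, 0],
    [0, 0, 0.02, 0],
    [0, 0, 0.05, 0],
    [0, 0, 0.1, 0],
    [0, 0, 0.15, 0],
    [0, 0, 0.15, 0],
    [0, 0, 0.15, 0]
  ]
}}

```text
t: 11.35
eef_pos: [0.6104, 0.2498, 0.1297]
tool_rot: [0.0, 1.0, 0.0, 0.0]
wrist_force: [-0.4, 0.2, 0.0]
finger_gap: 0.0597
finger_force: 0.0
```

Run:
```python
from h import *
s=manip.get_state(); print(s['eef_pos'],s['finger_gap'])
w=shot('wrist','w4'); b=shot('side','s2')
print(proj(w,[.642,.248,.034]))
x=np.hstack([cv2.resize(w['color'][130:290,170:370],(500,400),interpolation=cv2.INTER_CUBIC),cv2.resize(b['color'][220:290,210:285],(300,400))])
cv2.imwrite('pics/w4c.png',x[:,:,::-1])
```

```text
[0.61035962 0.2497577  0.12973664] 0.059747285822947624
[274.6219767  246.74329641]
```

View pics/w4c.png

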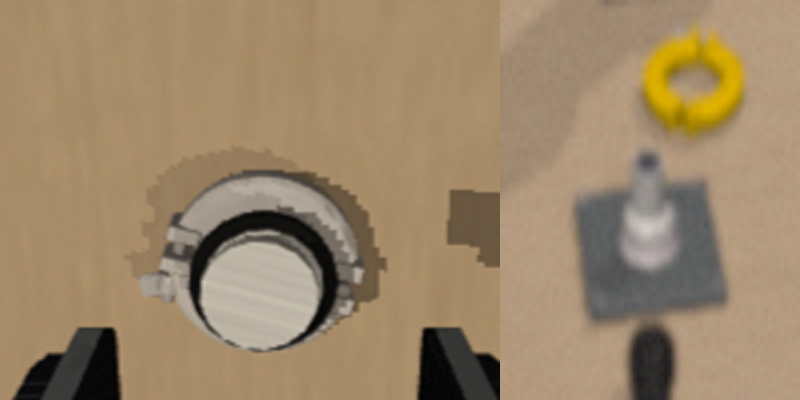

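The stub stands well on its seat. In the crop the blank's top face is centred at (261,292), which is full-frame (274.4,246.8). That agrees with (0.642, 0.248).

Emit:
{"method": "servo_tool", "body": {
  "commands": [
    [-0.04, -0.002, 0.03, 0],
    [-0.079, -0.0045, 0.09, 0],
    [-0.079, -0.0045, 0.15, 0],
    [-0.079, -0.0045, 0.21, 0],
    [-0.079, -0.0045, 0.25, 0],
    [-0.079, -0.0045, 0.262, 0],
    [-0.079, -0.0045, 0.262, 0],
    [-0.079, -0.0045, 0.262, 0]
  ]
}}

```text
t: 12.45
eef_pos: [0.6429, 0.2486, 0.0258]
tool_rot: [0.0, 1.0, 0.0, 0.001]
wrist_force: [0.4, 0.1, -0.3]
finger_gap: 0.0594
finger_force: 0.0
```

Emit:
{"method": "servo_tool", "body": {
  "commands": [
    [0, 0, 0, 0],
    [0, 0, 0, 0],
    [0, 0, 0, 0],
    [0, 0, 0, 0],
    [0, 0, 0, 0],
    [0, 0, 0, 0],
    [0, 0, 0, 0],
    [0, 0, 0, 0]
  ],
  "grip": 0.6,
  "grip_force": 40
}}

```text
t: 13.45
eef_pos: [0.6428, 0.2486, 0.026]
tool_rot: [0.0, 1.0, 0.0, 0.001]
wrist_force: [0.0, 0.9, 6.0]
finger_gap: 0.037
finger_force: 40.1
```

Emit:
{"method": "servo_tool", "body": {
  "commands": [
    [0, 0, -0.04, 0],
    [0, 0, -0.12, 0],
    [0.04, -0.02, -0.21, 0],
    [0.14, -0.08, -0.28, 0],
    [0.26, -0.15, -0.31, 0],
    [0.38, -0.22, -0.31, 0],
    [0.48, -0.28, -0.31, 0],
    [0.5, -0.295, -0.31, 0]
  ]
}}

```text
t: 14.45
eef_pos: [0.4385, 0.1293, 0.1488]
tool_rot: [0.0, 1.0, -0.0, -0.001]
wrist_force: [0.4, -0.1, -0.3]
finger_gap: 0.037
finger_force: 40.3
```

Emit:
{"method": "servo_tool", "body": {
  "commands": [
    [0, 0, 0, 0],
    [0, 0, 0, 0],
    [0, 0, 0, 0],
    [0, 0, 0, 0],
    [0, 0, 0, 0],
    [0, 0, 0, 0],
    [0, 0, 0, 0],
    [0, 0, 0, 0]
  ]
}}

```text
t: 15.45
eef_pos: [0.4419, 0.1304, 0.1486]
tool_rot: [0.0, 1.0, 0.0, 0.0]
wrist_force: [-0.4, 0.4, -0.4]
finger_gap: 0.0367
finger_force: 40.3
```

Run:
```python
from h import *
s=manip.get_state(); print(s['eef_pos'],s['finger_gap'])
w=shot('wrist','w5')
p=[.472,.131,.02]; print(proj(w,p))
for t in (150,175): seat(w,p,35,t)
x=cv2.resize(w['color'][110:350,140:420],(700,600),interpolation=cv2.INTER_CUBIC)
cv2.imwrite('pics/w5c.png',x[:,:,::-1])
```

```text
[0.44189912 0.13035494 0.14856845] 0.03670632547361013
[277.45246147 230.41514396]
seat 0.4741 0.1322 dia 0.0414 ext [0.02698126 0.04049571] mid [0.4682744  0.13201728]
seat 0.4739 0.1324 dia 0.0396 ext [0.02697998 0.03772715] mid [0.4682744  0.13243681]
```

View pics/w5c.png

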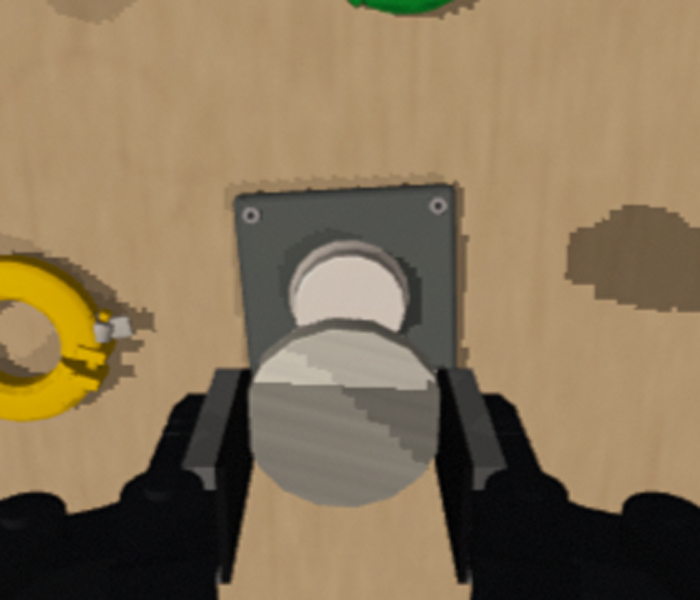

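Emit:
{"method": "servo_tool", "body": {
  "commands": [
    [-0.03, 0.002, 0.01, 0],
    [-0.06, 0.002, 0.05, 0],
    [-0.083, 0.002, 0.12, 0],
    [-0.083, 0.002, 0.19, 0],
    [-0.083, 0.002, 0.25, 0],
    [-0.083, 0.002, 0.29, 0],
    [-0.083, 0.002, 0.313, 0],
    [-0.083, 0.002, 0.315, 0]
  ]
}}

```text
t: 16.5
eef_pos: [0.4752, 0.1311, 0.022]
tool_rot: [0.0, 1.0, -0.0, -0.0]
wrist_force: [-2.0, 0.6, 3.0]
finger_gap: 0.0368
finger_force: 40.5
```

Emit:
{"method": "servo_tool", "body": {
  "commands": [
    [0, 0, 0.002, 0],
    [0, 0, 0.003, 0],
    [0, 0, 0.003, 0],
    [0, 0, 0.003, 0],
    [0, 0, 0.003, 0],
    [0, 0, 0.003, 0],
    [0, 0, 0.003, 0],
    [0, 0, 0.003, 0]
  ]
}}

```text
t: 17.5
eef_pos: [0.4753, 0.1311, 0.0219]
tool_rot: [0.0, 1.0, -0.0, 0.0]
wrist_force: [-2.9, 0.0, 5.8]
finger_gap: 0.0368
finger_force: 40.9
```

Run:
```python
from h import *
s=manip.get_state(); print(s['eef_pos'],s['finger_gap'],s['wrist_force'])
w=shot('wrist','w6');b=shot('side','s3')
x=np.hstack([cv2.resize(w['color'][160:340,190:370],(400,400),interpolation=cv2.INTER_CUBIC),cv2.resize(b['color'][170:230,220:280],(400,400))])
cv2.imwrite('pics/w6c.png',x[:,:,::-1])
```

```text
[0.47531476 0.13108649 0.02194459] 0.03675828924281763 [-2.86672649  0.04508147  5.75097634]
```

View pics/w6c.png

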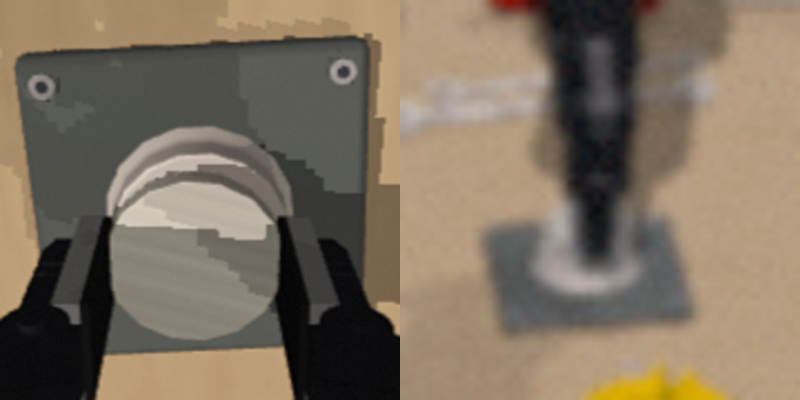

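Contact shows 6 N and the blank is down and roughly centred. Releasing.

Emit:
{"method": "servo_tool", "body": {
  "commands": [
    [0, 0, 0, 0],
    [0, 0, 0, 0],
    [0, 0, 0, 0],
    [0, 0, 0, 0],
    [0, 0, -0.02, 0],
    [0, 0, -0.08, 0],
    [0, 0, -0.17, 0],
    [0.02, 0, -0.28, 0]
  ],
  "grip": -0.4
}}

```text
t: 18.6
eef_pos: [0.467, 0.1311, 0.1345]
tool_rot: [0.0, 1.0, 0.0, -0.0]
wrist_force: [0.5, -1.1, 0.0]
finger_gap: 0.0595
finger_force: 0.0
```

Emit:
{"method": "servo_tool", "body": {
  "commands": [
    [0.01, 0.02, 0, 0],
    [-0.05, 0.07, 0, 0],
    [-0.13, 0.12, 0, 0],
    [-0.22, 0.18, 0, 0],
    [-0.3, 0.24, 0, 0],
    [-0.35, 0.28, 0, 0],
    [-0.37, 0.295, 0, 0],
    [-0.37, 0.295, 0, 0]
  ]
}}

```text
t: 19.6
eef_pos: [0.6147, 0.2491, 0.1326]
tool_rot: [-0.0, 1.0, -0.0, -0.001]
wrist_force: [-0.3, 0.0, 0.2]
finger_gap: 0.0598
finger_force: 0.0
```

Run:
```python
from h import *
s=manip.get_state(); print(s['eef_pos'],s['finger_gap'])
w=shot('wrist','w7'); b=shot('side','s4')
print(proj(w,[.642,.248,.024]))
x=np.hstack([cv2.resize(w['color'][130:290,170:370],(500,400),interpolation=cv2.INTER_CUBIC),cv2.resize(b['color'][180:230,220:275],(300,400))])
cv2.imwrite('pics/w7c.png',x[:,:,::-1])
```

```text
[0.61469977 0.24913396 0.1326202 ] 0.05978956222674946
[275.46048244 236.12189313]
```

View pics/w7c.png

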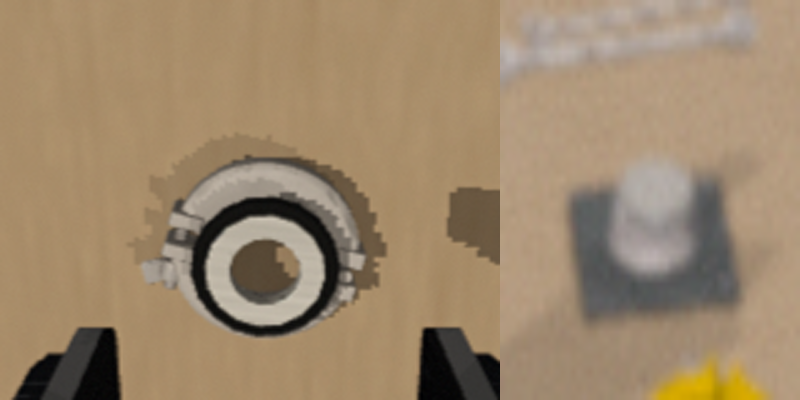

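The ring is bare and flat on the clamp. It is centred at crop (265.5,266), full-frame (276.2,236.4), which gives (0.642, 0.2485). The side crop shows the blank flat on its seat.

Emit:
{"method": "servo_tool", "body": {
  "commands": [
    [-0.035, -0.001, 0.03, 0],
    [-0.07, -0.0015, 0.09, 0],
    [-0.07, -0.0015, 0.16, 0],
    [-0.07, -0.0015, 0.22, 0],
    [-0.07, -0.0015, 0.265, 0],
    [-0.07, -0.0015, 0.285, 0],
    [-0.07, -0.0015, 0.292, 0],
    [-0.07, -0.0015, 0.292, 0]
  ],
  "grip": -0.65
}}

```text
t: 20.7
eef_pos: [0.6438, 0.2487, 0.0173]
tool_rot: [0.0, 1.0, 0.0, 0.001]
wrist_force: [0.2, 1.0, 0.2]
finger_gap: 0.0702
finger_force: 0.0
```

Emit:
{"method": "servo_tool", "body": {
  "commands": [
    [0, 0, 0, 0],
    [0, 0, 0, 0],
    [0, 0, 0, 0],
    [0, 0, 0, 0],
    [0, 0, 0, 0],
    [0, 0, 0, 0],
    [0, 0, 0, 0],
    [0, 0, 0, 0]
  ],
  "grip": 0.3,
  "grip_force": 30
}}

```text
t: 21.7
eef_pos: [0.644, 0.2489, 0.0183]
tool_rot: [-0.0, 1.0, 0.0, 0.001]
wrist_force: [-1.4, -0.8, 5.2]
finger_gap: 0.0499
finger_force: 30.4
```

Emit:
{"method": "servo_tool", "body": {
  "commands": [
    [0, 0, -0.02, 0],
    [0, 0, -0.05, 0],
    [0, 0, -0.1, 0],
    [0, 0, -0.15, 0],
    [0, 0, -0.2, 0],
    [0, 0, -0.25, 0],
    [0, 0, -0.29, 0],
    [0, 0, -0.29, 0]
  ]
}}

```text
t: 22.7
eef_pos: [0.6444, 0.2489, 0.1346]
tool_rot: [0.0, 1.0, 0.001, 0.002]
wrist_force: [-0.4, 0.4, -0.9]
finger_gap: 0.0497
finger_force: 31.2
```

Run:
```python
from h import *
s=manip.get_state(); print(s['eef_pos'],s['finger_gap'])
w=shot('wrist','w8'); 
x=np.hstack([cv2.resize(w['color'][130:370,140:420],(700,600),interpolation=cv2.INTER_CUBIC)])
cv2.imwrite('pics/w8c.png',x[:,:,::-1])
```

```text
[0.64442018 0.24893519 0.13464077] 0.049650148739793225
```

View pics/w8c.png

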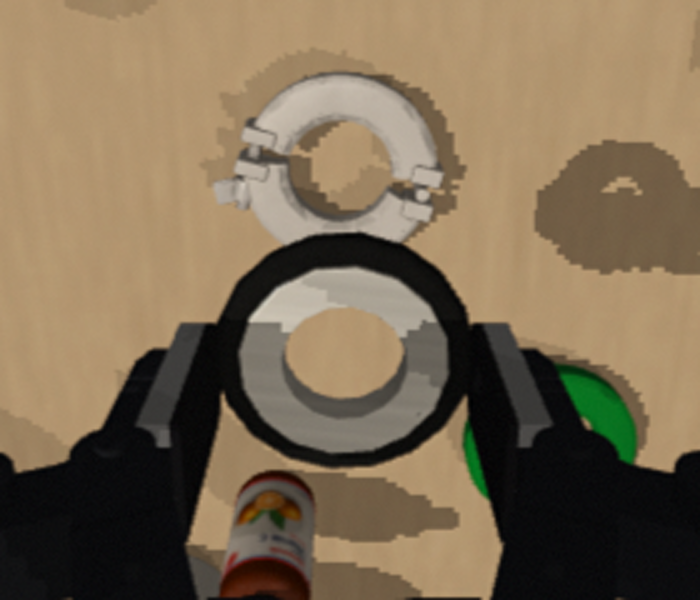

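The ring is held level. The clamp lies at crop (343,160), turned about 14° clockwise, with the wing nut to the left. Next I'll move towards stand_53 and look again.

Emit:
{"method": "servo_tool", "body": {
  "commands": [
    [0.01, -0.04, -0.01, 0],
    [0.03, -0.14, -0.03, 0],
    [0.05, -0.26, -0.04, 0],
    [0.08, -0.38, -0.04, 0],
    [0.09, -0.48, -0.04, 0],
    [0.098, -0.54, -0.04, 0],
    [0.098, -0.56, -0.04, 0],
    [0.098, -0.56, -0.04, 0]
  ]
}}

```text
t: 23.75
eef_pos: [0.6035, 0.0242, 0.1482]
tool_rot: [0.001, 1.0, 0.0, -0.0]
wrist_force: [-0.8, 0.2, -0.4]
finger_gap: 0.0502
finger_force: 31.2
```

Run:
```python
from h import *
s=manip.get_state(); e=s['eef_pos'];print(e,s['finger_gap'])
w8=load('w8'); q=onz(w8,277.2,270,.1346+.0017); print('ring rel tcp',q-[.6444,.2489,.1346])
q=[onz(w8,140+a/2.5,130+b/2.5,.012).round(4) for a,b in [(265,153),(425,194)]];print('clamp gaps',q)
print('clamp front',onz(w8,140+343/2.5,130+73/2.5,.012))
w=shot('wrist','w9'); p=[.64,.025,.02]; print(proj(w,p))
for t in (150,175): seat(w,p,40,t)
x=np.hstack([cv2.resize(w['color'][130:370,140:420],(700,600),interpolation=cv2.INTER_CUBIC)])
cv2.imwrite('pics/w9c.png',x[:,:,::-1])
```

```text
[0.60352036 0.02418679 0.14820463] 0.05018709273006578
ring rel tcp [-0.0003897   0.00042452  0.0017    ]
clamp gaps [array([0.6354, 0.2221, 0.012 ]), array([0.6506, 0.2788, 0.012 ])]
clamp front [0.60734777 0.24949098 0.012     ]
[277.59249836 237.01234067]
seat 0.664 0.022 dia 0.0669 ext [0.02739048 0.06662688] mid [0.65468425 0.02202485]
seat 0.6274 0.024 dia 0.044 ext [0.0137071  0.04372664] mid [0.6220162  0.02398571]
```

View pics/w9c.png

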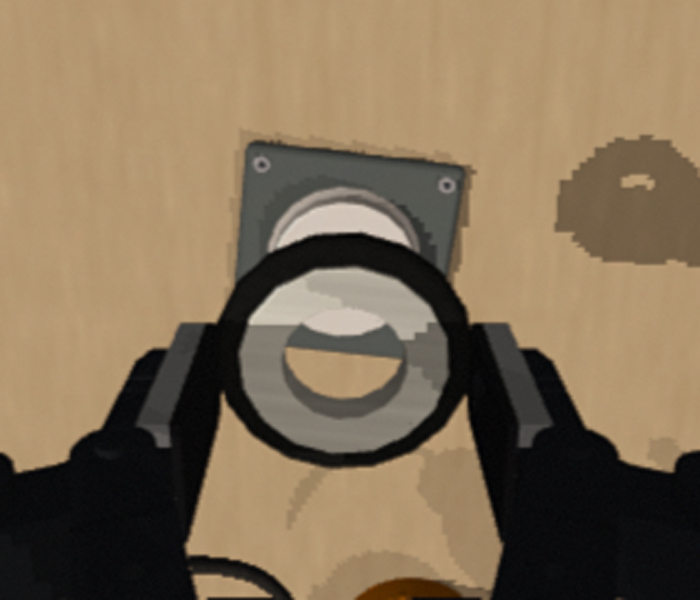

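Through the bore the seat's far edge shows at crop y≈335, and its near edge is at y≈203. The column is about 345.

Run:
```python
from h import *
w=load('w9'); f=lambda a,b,z: onz(w,140+a/2.5,130+b/2.5,z)
a,b=f(345,203,.02),f(343,336,.02); print(a,b,(a+b)/2,np.linalg.norm(a-b))
print(f(261,164,.008),f(447,185,.008))
c=(f(261,164,.008)+f(447,185,.008))/2; d=f(447,185,.008)-f(261,164,.008); L=np.linalg.norm(d); n=np.array([-d[1],d[0],0])/L; print(L,c-n*L/2,c+n*L/2)
# clamp centre estimates
w8=load('w8'); g=lambda a,b,z: onz(w8,140+a/2.5,130+b/2.5,z)
```

```text
[0.61439931 0.02540216 0.02      ] [0.66876633 0.02458681 0.02      ] [0.64158282 0.02499448 0.02      ] 0.05437313085110935
[ 0.60284219 -0.00618461  0.008     ] [0.61122518 0.06418774 0.008     ]
0.07086989520857225 [0.64221986 0.02481008 0.008     ] [0.57184751 0.03319306 0.008     ]
```

Emit:
{"method": "servo_tool", "body": {
  "commands": [
    [-0.05, 0.001, 0.01, 0],
    [-0.099, 0.001, 0.05, 0],
    [-0.099, 0.001, 0.12, 0],
    [-0.099, 0.001, 0.19, 0],
    [-0.099, 0.001, 0.24, 0],
    [-0.099, 0.001, 0.28, 0],
    [-0.099, 0.001, 0.305, 0],
    [-0.099, 0.001, 0.314, 0]
  ]
}}

```text
t: 24.8
eef_pos: [0.6434, 0.0253, 0.0226]
tool_rot: [-0.0, 1.0, 0.0, -0.0]
wrist_force: [0.7, 0.6, -0.1]
finger_gap: 0.0503
finger_force: 31.2
```

Emit:
{"method": "servo_tool", "body": {
  "commands": [
    [0, 0, 0.002, 0],
    [0, 0, 0.003, 0],
    [0, 0, 0.003, 0],
    [0, 0, 0.003, 0],
    [0, 0, 0.003, 0],
    [0, 0, 0.003, 0],
    [0, 0, 0.003, 0],
    [0, 0, 0.003, 0]
  ]
}}

```text
t: 25.8
eef_pos: [0.6441, 0.0249, 0.0223]
tool_rot: [0.0, 1.0, -0.0, 0.001]
wrist_force: [0.7, -0.2, 6.1]
finger_gap: 0.0496
finger_force: 32.1
```

Run:
```python
from h import *
s=manip.get_state(); print(s['eef_pos'],s['finger_gap'],s['wrist_force'])
w=shot('wrist','w10');b=shot('side','s5')
x=np.hstack([cv2.resize(w['color'][160:340,190:370],(400,400),interpolation=cv2.INTER_CUBIC),cv2.resize(b['color'][195:255,280:340],(400,400))])
cv2.imwrite('pics/w10c.png',x[:,:,::-1])
```

```text
[0.64414107 0.02486744 0.02232245] 0.04963615600945297 [ 0.67680823 -0.24682391  6.12181364]
```

View pics/w10c.png

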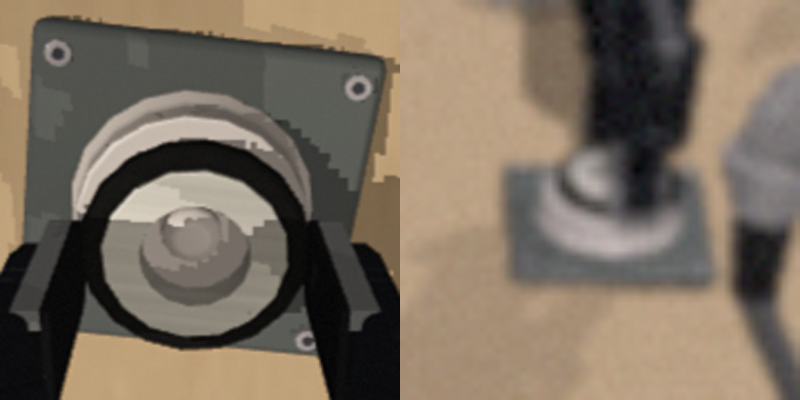

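The spigot top at crop (193,230) is inside the bore, which is centred at (196,245). The ring is flat and about 3 mm off, which is within tolerance, so I'll release it. I've now viewed 15 pictures, one more than the limit of 14, so from here I'll rely on numeric measurement only.

Emit:
{"method": "servo_tool", "body": {
  "commands": [
    [0, 0, 0, 0],
    [0, 0, 0, 0],
    [0, 0, 0, 0],
    [0, 0, 0, 0],
    [0, 0, -0.02, 0],
    [0, 0, -0.08, 0],
    [0, 0, -0.17, 0],
    [0, 0, -0.28, 0]
  ],
  "grip": -0.65
}}

```text
t: 26.9
eef_pos: [0.6429, 0.025, 0.1347]
tool_rot: [0.0, 1.0, 0.0, -0.001]
wrist_force: [0.5, -1.2, 0.2]
finger_gap: 0.0704
finger_force: 0.0
```

Run:
```python
from h import *
s=manip.get_state(); print(s['eef_pos'],s['finger_gap'],s['wrist_force'])
w=shot('wrist','w11'); hsv=cv2.cvtColor(w['color'],cv2.COLOR_RGB2HSV); g=cv2.cvtColor(w['color'],cv2.COLOR_RGB2GRAY)
u,v=proj(w,[.642,.025,.024]).astype(int); r=60; m=(g[v-r:v+r,u-r:u+r]<50).astype(np.uint8)
k=max(cv2.findContours(m,0,1)[0],key=cv2.contourArea).reshape(-1,2)+[u-r,v-r]
P=np.array([onz(w,a,b,.024)[:2] for a,b in k],dtype=np.float32); print('ring',cv2.minEnclosingCircle(P),np.ptp(P,axis=0),(u,v))
# clamp in w8
w8=load('w8'); im=w8['color'][:,:,:]; h=cv2.cvtColor(im,cv2.COLOR_RGB2HSV)
m=((h[:,:,1]<55)&(h[:,:,2]>110)).astype(np.uint8); m[222:]=0; m[:,:225]=0; m[:,322:]=0; m[:150]=0
pts=[]
for col in range(246,309):
    y=np.where(m[:,col])[0]
    if len(y): pts.append((col,y[0]))
P=np.array([onz(w8,a,b,.012)[:2] for a,b in pts])
A=np.c_[2*P,np.ones(len(P))]; sol=np.linalg.lstsq(A,(P**2).sum(1),rcond=None)[0]; R_=np.sqrt(sol[2]+sol[0]**2+sol[1]**2)
print('clamp circle',sol[:2],R_,np.abs(np.linalg.norm(P-sol[:2],axis=1)-R_).max())
```

```text
[0.64287244 0.02497326 0.13466821] 0.0703977701054119 [ 0.52953393 -1.22768592  0.23197335]
ring ((0.6446278095245361, 0.03137941658496857), 0.032134395092725754) [0.05194712 0.06310765] (np.int64(276), np.int64(204))
clamp circle [0.643223   0.24763137] 0.035361881034857275 0.0008591944058934098
```

The clamp's band circle is centred at (0.643, 0.248). The ring and the gap midpoints agree with that. Now I'll go there and turn 75° to grip across its x axis.

Emit:
{"method": "servo_tool", "body": {
  "commands": [
    [0, 0.05, 0, -0.1],
    [0, 0.15, 0, -0.22],
    [0, 0.27, 0, -0.35],
    [0, 0.38, 0, -0.48],
    [0, 0.48, 0, -0.6],
    [0, 0.54, 0, -0.72],
    [0, 0.56, 0, -0.83],
    [0, 0.56, 0, -0.9]
  ],
  "grip": -1
}}

```text
t: 27.95
eef_pos: [0.6436, 0.2502, 0.1342]
tool_rot: [-0.348, 0.938, 0.0, 0.0]
wrist_force: [0.8, -0.2, 0.4]
finger_gap: 0.0858
finger_force: 0.0
```

Emit:
{"method": "servo_tool", "body": {
  "commands": [
    [0, 0, 0, -0.12],
    [0, 0, 0, -0.25],
    [0, 0, 0.02, -0.38],
    [0, 0, 0.06, -0.5],
    [0, 0, 0.1, -0.62],
    [0, 0, 0.13, -0.72],
    [0, 0, 0.15, -0.767],
    [0, 0, 0.15, -0.767]
  ]
}}

```text
t: 28.95
eef_pos: [0.6431, 0.2488, 0.0734]
tool_rot: [-0.609, 0.793, 0.0, -0.0]
wrist_force: [-0.2, -0.7, 0.4]
finger_gap: 0.0856
finger_force: 0.0
```

Run:
```python
from h import *
s=manip.get_state(); e=s['eef_pos']; M=R.from_quat(s['tool_rot']).as_matrix(); print(e,s['finger_gap'],M.round(3).tolist(),s['qpos'].round(2))
w=shot('wrist','w12'); h=cv2.cvtColor(w['color'],cv2.COLOR_RGB2HSV); print(proj(w,[.643,.2485,.012]))
m=((h[:,:,1]<55)&(h[:,:,2]>110)).astype(np.uint8); u,v=proj(w,[.643,.2485,.012]).astype(int)
k=np.zeros_like(m); cv2.circle(k,(u,v),130,1,-1); m&=k
n,l,st,ce=cv2.connectedComponentsWithStats(m)
for i in np.argsort(-st[1:,4])[:3]+1: print(st[i],ce[i],onz(w,*ce[i],.012))
print('need tool xy', M.T@(np.array([.643,.2485,.002])-e)/.4)
```

```text
[0.64313365 0.24884573 0.07336813] 0.08558007551320178 [[-0.259, -0.966, -0.001], [-0.966, 0.259, -0.0], [0.0, 0.001, -1.0]] [ 0.28  0.69  0.18  1.07  0.   -1.03]
[278.41751106 226.20562052]
[ 232  164   46  109 2605] [253.74357006 218.1159309 ] [0.65802846 0.23821262 0.012     ]
[ 283  175   46   97 2373] [305.95111673 222.07079646] [0.62361157 0.25051776 0.012     ]
[276 178   8   6  40] [279.5  180.95] [0.63391172 0.21735338 0.012     ]
need tool xy [ 8.45482508e-04 -6.01225768e-05  1.78420721e-01]
```

Emit:
{"method": "servo_tool", "body": {
  "commands": [
    [0, 0.002, 0.03, 0],
    [0, 0.003, 0.07, 0],
    [0, 0.003, 0.11, 0],
    [0, 0.003, 0.145, 0],
    [0, 0.003, 0.165, 0],
    [0, 0.003, 0.175, 0],
    [0, 0.003, 0.178, 0],
    [0, 0.003, 0.178, 0]
  ]
}}

```text
t: 30.0
eef_pos: [0.6428, 0.2494, 0.0031]
tool_rot: [-0.609, 0.793, -0.0, 0.0]
wrist_force: [0.0, 0.5, -0.4]
finger_gap: 0.0856
finger_force: 0.0
```

Emit:
{"method": "servo_tool", "body": {
  "commands": [
    [0, 0, 0, 0],
    [0, 0, 0, 0],
    [0, 0, 0, 0],
    [0, 0, 0, 0],
    [0, 0, 0, 0],
    [0, 0, 0, 0],
    [0, 0, 0, 0],
    [0, 0, 0, 0]
  ],
  "grip": 0.2,
  "grip_force": 60
}}

```text
t: 31.0
eef_pos: [0.6432, 0.2495, 0.0036]
tool_rot: [-0.609, 0.793, -0.0, 0.001]
wrist_force: [-0.5, -0.4, 5.8]
finger_gap: 0.0582
finger_force: 65.0
```

Emit:
{"method": "servo_tool", "body": {
  "commands": [
    [0, 0, -0.03, 0],
    [0, 0, -0.08, 0],
    [0, 0, -0.15, 0],
    [0, 0, -0.22, 0],
    [0.06, -0.02, -0.29, 0],
    [0.16, -0.04, -0.34, 0],
    [0.28, -0.07, -0.34, 0],
    [0.39, -0.1, -0.34, 0]
  ]
}}

```text
t: 32.0
eef_pos: [0.6403, 0.0868, 0.1391]
tool_rot: [-0.609, 0.793, -0.0, 0.0]
wrist_force: [-0.8, -0.0, -1.9]
finger_gap: 0.058
finger_force: 64.3
```

Emit:
{"method": "servo_tool", "body": {
  "commands": [
    [0.09, -0.02, 0, 0.1],
    [0.18, -0.05, 0, 0.22],
    [0.27, -0.07, 0, 0.35],
    [0.36, -0.1, 0, 0.48],
    [0.45, -0.12, 0, 0.6],
    [0.53, -0.14, 0, 0.72],
    [0.58, -0.155, 0, 0.83],
    [0.58, -0.155, 0, 0.9]
  ]
}}

```text
t: 33.0
eef_pos: [0.64, -0.1538, 0.1383]
tool_rot: [-0.294, 0.956, 0.0, -0.0]
wrist_force: [-0.0, 0.7, -1.4]
finger_gap: 0.0581
finger_force: 64.4
```

Run:
```python
from h import *
s=manip.get_state(); e=s['eef_pos']; M=R.from_quat(s['tool_rot']).as_matrix(); print(e,s['finger_gap'],M.round(3).tolist())
print('need tool', M.T@(np.array([.606,-.192,.15])-e)/.4)
```

```text
[ 0.64000349 -0.15384181  0.13833619] 0.05807717926795714 [[-0.827, -0.563, -0.001], [-0.563, 0.827, -0.0], [0.001, 0.0, -1.0]]
need tool [ 0.12397553 -0.0310087  -0.02907897]
```

Emit:
{"method": "servo_tool", "body": {
  "commands": [
    [0.03, 0, -0.03, 0.1],
    [0.06, 0, -0.07, 0.22],
    [0.09, 0.003, -0.1, 0.34],
    [0.12, 0.006, -0.13, 0.46],
    [0.15, 0.006, -0.155, 0.58],
    [0.178, 0.006, -0.155, 0.68],
    [0.178, 0.006, -0.155, 0.762],
    [0.178, 0.006, -0.155, 0.762]
  ]
}}

```text
t: 34.0
eef_pos: [0.5801, -0.1902, 0.2006]
tool_rot: [-0.002, 1.0, 0.0, -0.0]
wrist_force: [0.3, -0.4, -1.6]
finger_gap: 0.0585
finger_force: 64.4
```

Run:
```python
from h import *
s=manip.get_state(); e=s['eef_pos']; M=R.from_quat(s['tool_rot']).as_matrix(); print(e,s['finger_gap'],M.round(3).tolist())
w=shot('wrist','w13'); p=[.646,-.191,.02]; print('pred',proj(w,p))
im=w['color'].astype(int); h=cv2.cvtColor(w['color'],cv2.COLOR_RGB2HSV)
m=((im.min(2)>165)&(np.ptp(im,axis=2)<45)).astype(np.uint8); u,v=proj(w,p).astype(int); k=np.zeros_like(m); cv2.circle(k,(u,v),75,1,-1)
n,l,st,ce=cv2.connectedComponentsWithStats(m&k)
for i in np.argsort(-st[1:,4])[:4]+1: print('white',st[i],ce[i].round(1),onz(w,*ce[i],.02))
# grey foot corners
f=((h[:,:,1]<60)&(im.max(2)<120)&(im.max(2)>55)).astype(np.uint8)
k[:]=0; cv2.circle(k,(u,v),110,1,-1); n,l,st,ce=cv2.connectedComponentsWithStats(f&k)
for i in np.argsort(-st[1:,4])[:4]+1: print('grey',st[i],ce[i].round(1))
for z in (0,): print('clamp top edge', proj(w,e+np.array([-.0345,0,.008])))
```

```text
[ 0.58007458 -0.19022712  0.20055369] 0.05848756714331892 [[-1.0, -0.004, -0.001], [-0.004, 1.0, 0.0], [0.001, 0.0, -1.0]]
pred [275.84298062 242.9066142 ]
white [ 246  219   59   56 1581] [275.8 254.5] [ 0.66049736 -0.19100761  0.02      ]
white [219 235  14  14  80] [225.5 242.2] [ 0.64529259 -0.24781754  0.02      ]
white [217 249   4   3   5] [218.2 250. ] [ 0.65504174 -0.25663688  0.02      ]
white [222 250   1   1   1] [222. 250.] [ 0.65502593 -0.25230872  0.02      ]
grey [ 183  261   89   63 2350] [231.6 292. ]
grey [ 283  254   59   75 2044] [311.6 297.4]
grey [237 191 103  52 707] [283.5 210. ]
grey [246 260  26  21 143] [257.8 273.6]
clamp top edge [276.58116397 210.32849647]
```

The held clamp hides the seat, so I'll step beyond it to bring the seat into the free upper part of the image.

Emit:
{"method": "servo_tool", "body": {
  "commands": [
    [-0.04, 0, 0, 0],
    [-0.1, 0, 0, 0],
    [-0.16, 0, 0, 0],
    [-0.21, 0, 0, 0],
    [-0.25, 0, 0, 0],
    [-0.26, 0, 0, 0],
    [-0.26, 0, 0, 0],
    [-0.26, 0, 0, 0]
  ]
}}

```text
t: 35.05
eef_pos: [0.684, -0.1899, 0.2007]
tool_rot: [-0.002, 1.0, 0.0, -0.0]
wrist_force: [0.0, 0.3, -0.1]
finger_gap: 0.0581
finger_force: 64.4
```

Run:
```python
from h import *
s=manip.get_state(); e=s['eef_pos']; print(e,s['tool_rot'].round(3),s['finger_gap'])
w=shot('wrist','w14'); p=[.646,-.191,.02]; print('pred',proj(w,p))
im=w['color'].astype(int); u,v=proj(w,p).astype(int)
for t in (140,165,185):
    m=((im.min(2)>t)&(np.ptp(im,axis=2)<45)).astype(np.uint8); k=np.zeros_like(m); cv2.circle(k,(u,v),62,1,-1)
    n,l,st,ce=cv2.connectedComponentsWithStats(m&k)
    i=np.argmax(st[1:,4])+1; print('white',st[i],ce[i].round(1))
    c=max(cv2.findContours((l==i).astype(np.uint8),0,1)[0],key=cv2.contourArea).reshape(-1,2)
    P=np.array([onz(w,a,b,.02)[:2] for a,b in cv2.convexHull(c).reshape(-1,2)],dtype=np.float32); print(cv2.minEnclosingCircle(P),np.ptp(P,axis=0),(P.max(0)+P.min(0))/2)
# held clamp: front band edge and lateral extents in the picture
m=((im.min(2)>110)&(np.ptp(im,axis=2)<45)).astype(np.uint8); m[:195]=0; m[330:]=0; m[:,:190]=0; m[:,360:]=0
n,l,st,ce=cv2.connectedComponentsWithStats(m)
for i in np.argsort(-st[1:,4])[:4]+1: print('clamp',st[i],ce[i].round(1),(onz(w,*ce[i],e[2]+.008)-e).round(4), (onz(w,st[i][0]+st[i][2]/2,st[i][1],e[2]+.01)-e).round(4))
```

```text
[ 0.68397261 -0.18989664  0.20068669] [-0.002  1.     0.    -0.   ] 0.05805496760499379
pred [275.81097613 149.94347757]
white [ 239  116   72   73 4065] [274.1 152.4]
((0.6490856409072876, -0.19256091117858887), 0.037696804851293564) [0.07358271 0.07344972] [ 0.64942956 -0.19230527]
white [ 239  118   71   71 3935] [274.4 152.7]
((0.6500411629676819, -0.19275206327438354), 0.036802589893341064) [0.07170749 0.07245104] [ 0.65035665 -0.19276896]
white [ 240  118   70   70 3804] [274.5 152.6]
((0.6499099135398865, -0.19246795773506165), 0.03609634190797806) [0.07061845 0.07127255] [ 0.64981544 -0.19236042]
clamp [ 208  195   66   70 2476] [241.1 232.3] [-0.0236 -0.0165  0.008 ] [-0.0422 -0.0158  0.01  ]
clamp [ 281  207   66   59 2089] [311.8 237.9] [-0.0209  0.0166  0.008 ] [-0.0368  0.0168  0.01  ]
clamp [218 302  53  28 478] [249.5 320.7] [ 0.0256 -0.0138  0.008 ] [ 0.013  -0.0158  0.01  ]
clamp [319 276  19  36 347] [329.2 293.1] [0.009  0.0265 0.008 ] [-0.0018  0.0252  0.01  ]
```

The seat fits as a 74 mm circle at (0.649, −0.192). The nut edge confirms the clamp is held centred. Now I'll place it.

Emit:
{"method": "servo_tool", "body": {
  "commands": [
    [0.04, -0.002, 0.02, 0],
    [0.0875, -0.005, 0.08, 0],
    [0.0875, -0.005, 0.17, 0],
    [0.0875, -0.005, 0.26, 0],
    [0.0875, -0.005, 0.34, 0],
    [0.0875, -0.005, 0.4, 0],
    [0.0875, -0.005, 0.43, 0],
    [0.0875, -0.005, 0.436, 0]
  ]
}}

```text
t: 36.1
eef_pos: [0.649, -0.1919, 0.0259]
tool_rot: [-0.002, 1.0, 0.0, -0.0]
wrist_force: [0.4, -0.1, -1.4]
finger_gap: 0.0581
finger_force: 64.4
```

Emit:
{"method": "servo_tool", "body": {
  "commands": [
    [0, 0, 0.003, 0],
    [0, 0, 0.005, 0],
    [0, 0, 0.007, 0],
    [0, 0, 0.008, 0],
    [0, 0, 0.008, 0],
    [0, 0, 0.008, 0],
    [0, 0, 0.008, 0],
    [0, 0, 0.008, 0]
  ]
}}

```text
t: 37.1
eef_pos: [0.6499, -0.1922, 0.0236]
tool_rot: [-0.002, 1.0, -0.0, 0.0]
wrist_force: [-1.6, 0.0, 5.4]
finger_gap: 0.0583
finger_force: 65.0
```

Contact came at 5.4 N at the expected height. I'll release, rise clear and check.

Emit:
{"method": "servo_tool", "body": {
  "commands": [
    [0, 0, 0, 0],
    [0, 0, 0, 0],
    [0, 0, 0, 0],
    [0, 0, 0, 0],
    [0, 0, -0.02, 0],
    [0, 0, -0.08, 0],
    [0, 0, -0.17, 0],
    [0, 0, -0.28, 0]
  ],
  "grip": -1
}}

```text
t: 38.1
eef_pos: [0.6489, -0.1918, 0.1358]
tool_rot: [-0.002, 1.0, 0.0, -0.001]
wrist_force: [0.3, -0.2, 0.7]
finger_gap: 0.0852
finger_force: 0.0
```

Emit:
{"method": "servo_tool", "body": {
  "commands": [
    [0.02, 0.02, -0.05, 0],
    [0.05, 0.06, -0.1, 0],
    [0.08, 0.12, -0.15, 0],
    [0.11, 0.2, -0.18, 0],
    [0.13, 0.28, -0.18, 0],
    [0.14, 0.35, -0.18, 0],
    [0.14, 0.4, -0.18, 0],
    [0.14, 0.4, -0.18, 0]
  ]
}}

```text
t: 39.1
eef_pos: [0.5925, -0.031, 0.2067]
tool_rot: [-0.003, 1.0, 0.0, -0.0]
wrist_force: [-0.3, -1.3, -0.3]
finger_gap: 0.0855
finger_force: 0.0
```

Run:
```python
from h import *
s=manip.get_state(); print(s['eef_pos'],s['finger_gap'],s['t'])
a,b,w=shot('side','s9'),shot('scene','c9'),shot('wrist','w19')
def blob(c,n,p,r,f,z):
    im=c['color'].astype(int); u,v=proj(c,p).astype(int)
    if not(r<=u<560-r and r<=v<420-r): print(n,'off',u,v); return
    m=f(im[v-r:v+r,u-r:u+r]).astype(np.uint8); N,l,st,ce=cv2.connectedComponentsWithStats(m)
    if N<2: print(n,'none'); return
    i=np.argmax(st[1:,4])+1; q=st[i][:2]+st[i][2:4]/2+[u-r,v-r]; print(n,st[i],onz(c,*q,z).round(4))
dark=lambda s:s.max(2)<60
lite=lambda s:(s.min(2)>150)&(np.ptp(s,axis=2)<45)
blob(w,'ring w',[.642,.025,.024],40,dark,.024); blob(a,'ring side',[.642,.025,.024],16,lambda s:s.max(2)<90,.024); blob(b,'ring scene',[.642,.025,.024],14,lambda s:s.max(2)<90,.024)
blob(a,'blank side',[.474,.131,.03],12,lite,.03); blob(b,'blank scene',[.474,.131,.03],12,lite,.03)
blob(w,'clamp w',[.649,-.192,.03],55,lite,.03); blob(a,'clamp side',[.649,-.192,.03],26,lite,.03)
d=np.abs(a['color'].astype(int)-load('side0')['color'].astype(int)).max(2); u,v=proj(a,[.448,-.242,.013]).astype(int); print('torch diff',d[v-15:v+20,u-8:u+8].mean())
```

```text
[ 0.59254258 -0.03100921  0.20665192] 0.08550379176306784 39.1
ring w [ 18  17  55  48 742] [0.6428 0.0309 0.024 ]
ring side [ 9 15 19  7 37] [0.645  0.0137 0.024 ]
ring scene [ 0 19 18  9 51] [0.6265 0.0878 0.024 ]
blank side [ 7  8 13  9 91] [0.4762 0.13   0.03  ]
blank scene [ 5 10 15  7 87] [0.4716 0.1343 0.03  ]
clamp w [ 52  41  18  22 285] [ 0.6447 -0.1859  0.03  ]
clamp side [ 12  17  24  19 305] [ 0.6438 -0.1903  0.03  ]
torch diff 7.191071428571429
```

```bash
python3 -c "
from cell import manip
print(manip.hand_in())"
```

```text
the job is handed in; nothing more can be done
None
```

All four parts are on their matching stands, and I handed the job in at about 39 s; hand-in returned no verdict, the final checks were by measurement only, and I viewed 15 pictures, one over the limit of 14.

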